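# Set the grind dial coarse and hold the sprung bean gate half open

### The job

I am brushing the old coffee out of this grinder unit: first, with the bean gate still shut, turn the grind dial until the pointed end of its bar faces the long raised mark, so that the burrs stand apart. Then pull the gate's upright tab outwards against its springs until the gate is half open, never pulling it wide open, and keep it there: finish while still holding the gate half open, with the dial still on its mark. Leave the loose things on the board and the bench where they are.

Things in the scene. Friction and masses are not known exactly. Their poses are not given: they have to be found in the camera images.
- grinder: Coffee grinder unit, fixed, on a plywood board 300 x 440 x 12 mm. Origin: centre of the board's underside, on the bench; z up, y along the unit: dial at the +y end, clear square bean tray amid (104 x 104 mm, rim 162 mm above the bench), gate tab at the -y end. Top of the black deck: 118 mm above the bench. Thin spring barrels lie on the deck beside the tray, at x = +70 and -70 mm.
- dial_grip (a point): Point on the grey dial's vertical axis, 148 mm above the bench, at x 0, y 125 mm in the grinder's frame. Round skirt 58 mm across, top 127 mm above the bench; on it an upright finger bar 12 mm thick, 52 mm long, top 159 mm above the bench. One end of the bar is pointed, with a white line on top and a dark notch below. The point turns with the dial: its y axis points to the pointed end.
- coarse_mark (a point): Centre of the long raised white mark (5 x 12 mm) on the deck, beside the dial on its outer side: 41 mm from the dial's axis in the grinder's +y direction. The short ticks round the dial are ordinary settings.
- dial (a joint): Angle of the dial, rad: 0 when the pointed end faces the long mark, positive anticlockwise seen from above. It turns from -2.3 to 0.6 with an even friction of about 0.06 N m and stays where it is left. At the start it stands clockwise of the mark (-1.45 to -0.5).
- tab_grip (a point): Gate handle: middle of a black upright tab, 30 mm wide (grinder x), 10 mm thick (grinder y; 12 at its top rim), 144 mm above the bench, top of the tab 155 mm; at x 0, y -119 mm in the grinder's frame when shut; axes as the grinder's. It stands on a steel cross bar 160 mm long, 10 mm wide, bar top 128 mm above the bench. It moves with the gate, straight to the grinder's -y.
- half_tick (a point): Middle of the longer of three white ticks on a guide rail of the gate (the same on the other rail): the outer (-y) edge of the cross bar is level with it when the gate is half open, and with the short ticks 25 mm to either side when shut and wide open.
- gate (a joint): How far the gate is pulled open, in m: 0 shut, 0.05 wide open at its stop, 0.025 half open. Two springs pull it shut: about 3 N at the start, 7.5 N at half, 12 N wide open. It springs shut when let go.
- brush: Flat cleaning brush 170 mm long, 24 mm wide, 20 mm high, lying on the board in front of the unit (grinder's -x side). Leave alone.
- burr_ring: Steel burr ring, 48 mm across, 14 mm high, on the board behind the unit. Leave alone.
- screw_jar: Small glass jar with a metal cap, 52 mm across, 62 mm high, on the board behind the unit. Leave alone.
- milk_jug: Steel milk jug with a handle, 84 mm across, 100 mm high, on the bench. Leave alone.
- cup: White cup, 80 mm across, 80 mm high, on the bench. Leave alone.
- screwdriver: Screwdriver 200 mm long, on the bench. Leave alone.
- pan_lid: Steel pan lid with a black knob, 140 mm across, 38 mm high, on the bench. Leave alone.

How it is judged:
By the outcome, as a careful person would: the job done as asked, in the order asked, and still so for the second after the job is handed in, while the arm keeps its last pose, push and grip.
It also fails if it takes over 45 s, if anything falls off the work surface, if the arm or the gripper's body presses on something with over 40 N, if the wrist force passes 120 N, or if a joint passes its speed limit or range.

### The arm

A 6-joint arm with a two-finger parallel gripper is mounted at the origin on the work surface. World frame = base frame: x ahead of the robot, y to its left, z up, the work surface at z = 0. Lengths are in mm, angles in degrees, forces in N, time in s.
With the tool pointing down it reaches from about 375 to 900 mm from the base axis. Payload 3.1 kg.
Tool frame: the origin (TCP) lies midway between the tips of the shut fingers; the grasp point (between the pads) lies 19 mm behind it (ctrl.grasp_offset is the distance from the TCP to the grasp point, in mm); x points along the fingers, y is the direction in which the jaws open and shut, and the axes are right-handed (so a half turn about x gives the same grasp; the last joint's range is limited). The gripper opens to 87 mm and grips with 3 to 60 N. Pads are 19 mm wide; open, the fingers measure 117 mm over their backs; the gripper's body (75 mm by 190 mm) begins 51 mm behind the grasp point.
Start: joints at [64.83, 30.224, 82.088, -0, 67.689, -10.227], TCP at [161.118, 603.852, 192.448] pointing down, gripper open.
Joint ranges: [-176.69, 176.69], [-43.24, 126.21], [12.49, 139.97], [-82, 262], [0, 151.66], [-163.58, 163.58]. Speed limits (degrees/s): [159.86, 159.86, 180, 180, 180, 180].

### API

Orientations are given as a 3x3 rotation matrix whose columns are the frame's x, y, z axes.
In Python, from station import ctrl gives the robot as it stands.
- The arm moves only by the shell command python3 -m creep 'ROWS' [OPENING] [FORCE]. ROWS is JSON, a list of rows, each an object with "slide": the shift along the tool's x, y, z in cm, a list of three; "spin": the turn about the tool's x in degrees. In form: [{"slide": [dx, dy, dz], "spin": spin}, ...]. A call has 1 to 10 rows; each row is the pose to reach, as a shift and turn from the pose measured when the call began, along the tool's axes at that moment; what a row does not reach only later rows make up. A row lasts 1/8 s, in which the tool goes at most 62.5 mm and 10.7 degrees, less where a joint would pass 70% of its speed; a pose out of reach is approached as far as the arm can. A call with a gripper value outside its range is refused whole. OPENING is the closure in counts, from 0 (fully open) to 255 (shut), set as the call begins (- or left out, the last holds). The fingers move at their own pace and stop on an object; FORCE is the grip in N (left out, the last holds). Time passes only in rows, so rows that repeat a pose let the fingers close. It gives the time, the measured TCP pose, the force and the opening at its end, in the units of the state.
- ctrl.get_obs(): the state, without advancing time (a new reading comes with each control period).
- ctrl.capture(name): name is "scene" or "top" or "wrist"; returns the picture (384x512x3 uint8, blue, green, red); there is no depth.
- ctrl.camera_model(name): a dict with "fx", "fy", "cx", "cy" (pixels), "extrinsics" (4x4, takes a point from camera to world coordinates). Camera axes: x right, y down, z forward; pixel columns grow to the right and rows downward; lengths in mm; the calibration is good to about 2 mm. A picture is of the moment at which its call begins: read the wrist's pose just before it. camera_model takes no time and is no camera call; for the wrist camera it gives the pose at the moment of the call.
- ctrl.sign_off(): hands the job in, once; it reports no verdict.
Trained networks look in the newest picture that a camera, given by its name, has taken for a name from the list of things; names that differ only in an ending like _2 or _b are one class to them, and where a whole thing is asked for, a point or a joint stands for the part that bears it (a point fixed in the world has none). Each returns a list of dicts, best first, with "conf" (0 to 1); they miss things now and then, are a little off and sometimes report something else, mostly with a low value. They report only what shows in the picture. A call takes as long as a camera call.
- ctrl.trace(thing, camera): "mask" (384x512 bool, what is visible of it) and "extent" ([left, top, right, bottom] in pixels, round what is visible of it).
The state is a dict: "time_s": time; "q": joint angles; "joint_vel": joint speeds; "effort": joint torques, N m; "position": TCP position; "tcp_rot": TCP orientation; "force": force on the tool from outside, world axes, zero at the start; "torque": the same for the moment, N m; "gripper_width": finger opening in mm.
Only numpy, scipy, OpenCV 4.12 (cv2) and the standard library are available. Lean on these libraries where they do the work, as an engineer would, in place of code of your own. Each camera call takes 0.05 s, during which the arm holds its last target.

## Working session

There is one attempt and no reset: what is moved stays moved. The work goes in short steps, Python scripts to look and compute and a shell command to move; the robot and the scene stay as the last step left them, time stands still between calls to the robot, and variables do not carry over. Pictures are saved under pics/ and viewed, and the job is handed in when it is done.

```bash
ls; mkdir -p pics
python3 - <<'E'
from station import ctrl
import cv2
for n in ("scene","top","wrist"):
    im=ctrl.capture(n); cv2.imwrite(f"pics/a_{n}.png",im)
    m=ctrl.camera_model(n); print(n,m["fx"],m["cx"],m["cy"],m["extrinsics"])
o=ctrl.get_obs(); print({k:o[k] for k in("time_s","position","tcp_rot","force","gripper_width")})
E
```

```text
pics
scene 481.9375011487956 254.63302813762346 188.10972556674844 [[ 1.06791498e-01  6.60486418e-01 -7.43204728e-01  1.65379600e+03]
 [ 9.94151518e-01 -5.88475495e-02  9.05523336e-02 -1.18839239e+02]
 [ 1.60728094e-02 -7.48528328e-01 -6.62907993e-01  1.05948192e+03]
 [ 0.00000000e+00  0.00000000e+00  0.00000000e+00  1.00000000e+00]]
top 368.11664972021873 262.42414882639156 187.77287160844597 [[ 9.30758218e-04 -9.98903655e-01  4.68040794e-02  5.05146502e+02]
 [-9.99995227e-01 -7.91836776e-04  2.98660133e-03 -2.38262544e+00]
 [-2.94626579e-03 -4.68066358e-02 -9.98899624e-01  1.31546866e+03]
 [ 0.00000000e+00  0.00000000e+00  0.00000000e+00  1.00000000e+00]]
wrist 289.3803565860611 254.33122136576907 194.61709623230215 [[ 2.56403831e-01  9.29955225e-01  2.63515380e-01  8.81777610e+01]
 [ 9.66569237e-01 -2.46410799e-01 -7.08916663e-02  6.21896609e+02]
 [-9.93039968e-04  2.72882755e-01 -9.62046785e-01  3.83500750e+02]
 [ 0.00000000e+00  0.00000000e+00  0.00000000e+00  1.00000000e+00]]
{'time_s': 0.15, 'position': array([160.85171058, 603.30900214, 191.71749027]), 'tcp_rot': array([[-7.05992656e-04,  2.57813008e-01,  9.66194574e-01],
       [-1.49876347e-03,  9.66193457e-01, -2.57813805e-01],
       [-9.99998628e-01, -1.63011178e-03, -2.95724768e-04]]), 'force': array([-0.36929734,  0.29562626,  0.19210706]), 'gripper_width': 87.00766702347384}
```

View pics/a_scene.png

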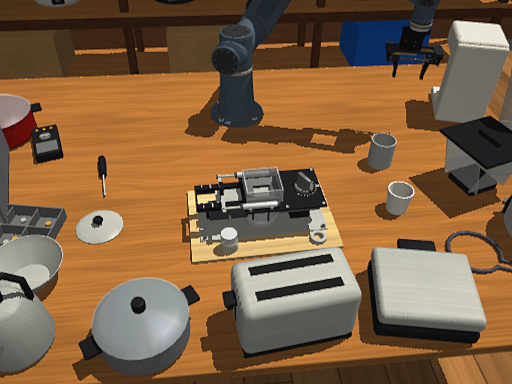

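View pics/a_top.png

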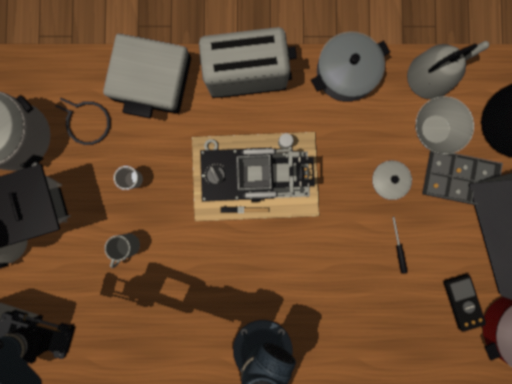

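View pics/a_wrist.png

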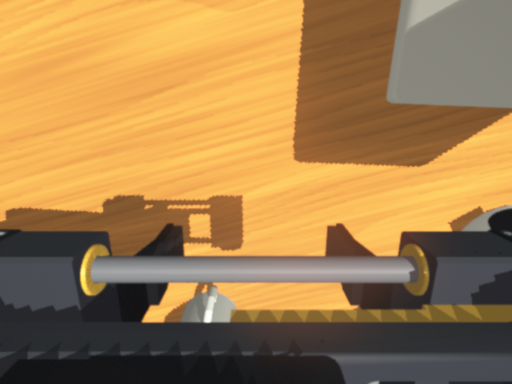

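```bash
cat > h.py <<'E'
from station import ctrl
import cv2, numpy as np
def ray(n,uv,z,m=None):
    m=m or ctrl.camera_model(n); E=np.array(m["extrinsics"])
    d=E[:3,:3]@np.array([(uv[0]-m["cx"])/m["fx"],(uv[1]-m["cy"])/m["fy"],1.])
    p=E[:3,3]; return p+d*(z-p[2])/d[2]
def proj(n,P,m=None):
    m=m or ctrl.camera_model(n); E=np.array(m["extrinsics"])
    c=E[:3,:3].T@(np.array(P,float)-E[:3,3]); return np.array([m["fx"]*c[0]/c[2]+m["cx"],m["fy"]*c[1]/c[2]+m["cy"]])
def crop(im,l,t,r,b,s,name):
    cv2.imwrite("pics/"+name,cv2.resize(im[t:b,l:r],None,fx=s,fy=s,interpolation=cv2.INTER_CUBIC))
E
python3 - <<'E'
from h import *
im=cv2.imread("pics/a_top.png"); crop(im,185,125,330,230,5,"b_top.png")
im=cv2.imread("pics/a_scene.png"); crop(im,180,155,350,270,4,"b_scene.png")
for t in("grinder","dial","dial_grip","tab_grip","gate"):
    for r in ctrl.trace(t,"top")[:1]:
        ys,xs=np.nonzero(r["mask"]); print(t,r["conf"],r["extent"],xs.mean(),ys.mean(),cv2.minAreaRect(np.c_[xs,ys].astype(np.int32)))
E
```

```text
grinder 0.71 [193.3, 130.1, 319.9, 222.2] 254.74553165707363 175.7729980813895 ((254.83099365234375, 175.4445343017578), (84.8014144897461, 125.43283081054688), 87.61405944824219)
dial 0.76 [204.6, 165.4, 225.7, 184.1] 215.62745098039215 174.1843137254902 ((215.5, 174.5), (17.0, 17.0), 90.0)
dial_grip 0.66 [203.5, 168.0, 224.3, 185.6] 215.24468085106383 174.47163120567376 ((215.0, 174.5), (17.0, 18.0), 90.0)
tab_grip 0.8 [246.4, 148.3, 295.2, 195.8] 276.5019404915912 171.65976714100907 ((271.0, 171.0), (48.0, 48.0), 90.0)
gate 0.74 [244.9, 146.2, 300.5, 195.6] 276.6231707317073 172.2048780487805 ((271.5, 171.0), (48.0, 49.0), 90.0)
```

View pics/b_top.png

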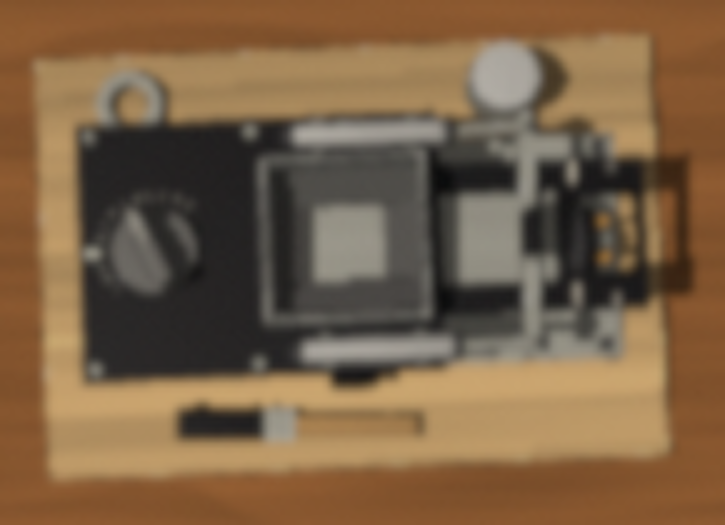

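View pics/b_scene.png

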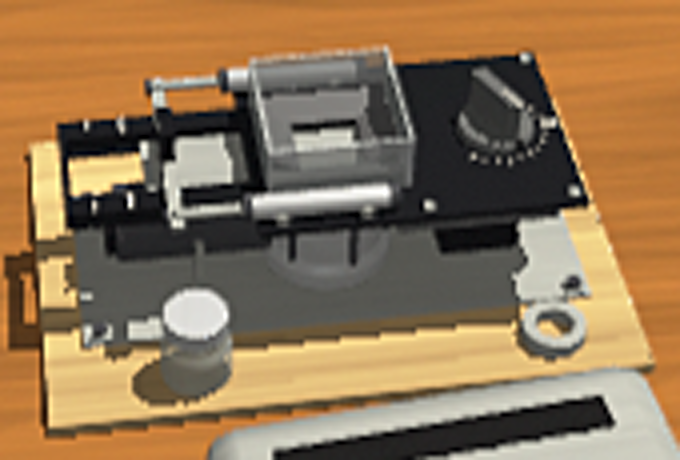

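Run:
```python
from h import *
c=[ray("top",(185+x/5-.4,125+y/5-.4),12) for x,y in((35,62),(650,38),(668,455),(50,475))]
for p in c: print(p.round(1))
o=np.mean(c,0); yv=(c[0]+c[3]-c[1]-c[2]); print(o, np.degrees(np.arctan2(-yv[0],yv[1])))
# deck screws check at z118? mark:
print("mark",ray("top",(185+93/5-.4,125+253/5-.4),119))
print("dial",ray("top",(215,174),135))
```

```text
[747.5 254.5  12. ]
[ 764.9 -184.5   12. ]
[ 468.  -195.5   12. ]
[453.5 241.   12. ]
[608.469296    28.87832587  12.        ] 2.0909915154089904
mark [602.09466265 194.3392878  119.        ]
dial [604.69549485 153.76049241 135.        ]
```

```bash
python3 -m creep '[{"slide":[-4,-3.2,5.4],"spin":10},{"slide":[-4,-6.4,10.9],"spin":20},{"slide":[-4,-9.6,16.3],"spin":30},{"slide":[-4,-12.8,21.8],"spin":40},{"slide":[-4,-16,27.2],"spin":50},{"slide":[-4,-19.1,32.6],"spin":60},{"slide":[-4,-22.3,38.1],"spin":70},{"slide":[-4,-25.5,43.5],"spin":80},{"slide":[-4,-28.7,49],"spin":90},{"slide":[-4,-31.9,54.4],"spin":100}]'
```

```text
time_s: 1.65
position: [594.8, 164.8, 232.5]
tcp_rot: [[0.0, 0.904, -0.427], [0.0, -0.427, -0.904], [-1.0, 0.0, -0.0]]
force: [1.0, 0.7, -0.6]
gripper_width: 87.2
```

Run:
```python
from h import *
m=ctrl.camera_model("wrist"); im=ctrl.capture("wrist"); o=ctrl.get_obs(); print(o["position"],o["q"])
def g(x,y,z,O=(608.5,29),a=np.radians(2.1)):
    return (O[0]+x*np.cos(a)-y*np.sin(a),O[1]+x*np.sin(a)+y*np.cos(a),z)
im2=cv2.resize(im,None,fx=1.5,fy=1.5,interpolation=cv2.INTER_CUBIC)
for P in ((0,125,159),(0,125,127),(0,166,119),(0,153,127)):
    u=proj("wrist",g(*P),m); print(P,u); cv2.circle(im2,tuple((u*1.5).astype(int)),3,(0,0,255),1)
cv2.imwrite("pics/c.png",im2); cv2.imwrite("pics/c_raw.png",im)
```

```text
[602.08473032 157.9254385  232.59510506] [ 4.61337411 27.50558146 80.16177567 -0.36163182 71.87533342 30.55429667]
(0, 125, 159) [267.77061309 199.18807402]
(0, 125, 127) [266.40578887 190.55377444]
(0, 166, 119) [248.6770871  155.26203982]
(0, 153, 127) [254.32954191 167.44377336]
```

View pics/c.png

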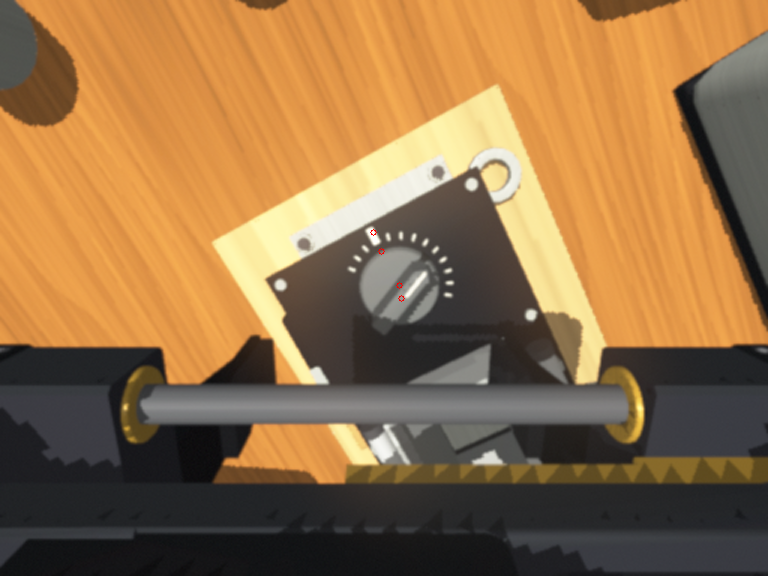

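Run:
```python
from h import *
m=ctrl.camera_model("wrist"); im=ctrl.capture("wrist"); o=ctrl.get_obs(); print(o["position"])
cv2.imwrite("pics/d_raw.png",im)
crop(im,170,120,370,250,4,"d.png")
for t in("dial","coarse_mark"):
    for r in ctrl.trace(t,"wrist")[:1]:
        ys,xs=np.nonzero(r["mask"]); print(t,r["conf"],r["extent"],xs.mean(),ys.mean())
import pickle; pickle.dump(m,open("d_m.pkl","wb"))
```

```text
[598.80662787 161.09813349 232.34353066]
dial 0.7 [231.9, 164.0, 280.3, 218.3] 255.51496478873239 187.85827464788733
coarse_mark 0.83 [134.7, 52.8, 401.0, 384.0] 273.4649619363654 185.45034996235464
```

View pics/d.png

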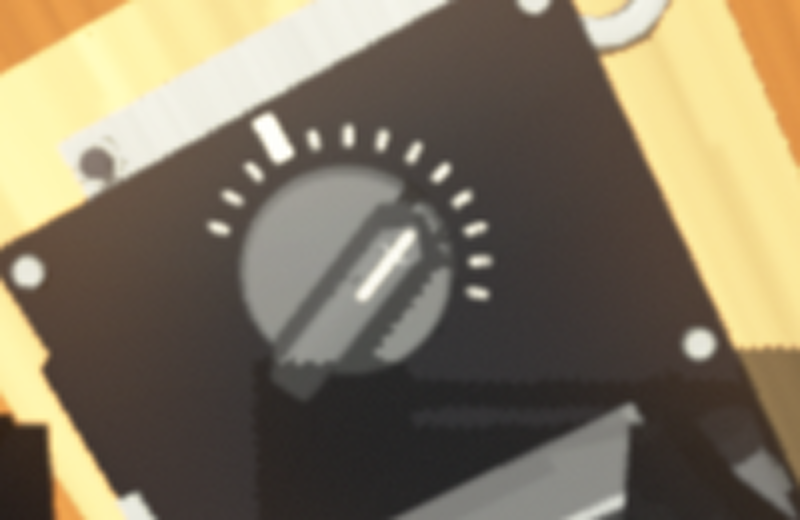

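Run:
```python
from h import *
import pickle; m=pickle.load(open("d_m.pkl","rb"))
f=lambda x,y,z: ray("wrist",(170+x/4-.375,120+y/4-.375),z,m)
M=f(273,139,119);D=f(346,270,127);a=f(361,298,159);b=f(412,232,159);e=f(292,375,159)
for n,p in zip("MDabe",(M,D,a,b,e)): print(n,p.round(1))
h=lambda v:np.degrees(np.arctan2(v[1],v[0]))
print("mark head",h(M-D),np.linalg.norm(M-D),"bar head",h(b-a), h(b-e))
s1=f(28,272,118);s2=f(699,344,118);print(s1,s2)
o=ctrl.get_obs();print(o["position"],o["q"],o["tcp_rot"][:,1],h(o["tcp_rot"][:,1]))
```

```text
M [601.1 193.1 119. ]
D [603.7 154.5 127. ]
a [607.  154.3 159. ]
b [624.7 163.6 159. ]
e [583.6 144.1 159. ]
mark head 93.93722077118974 39.53309989809602 bar head 27.74339144968848 25.402667442954478
[524.67765681 189.65898803 118.        ] [682.24352111  90.1040641  118.        ]
[593.84582893 165.29715159 231.93101667] [5.17467826e+00 2.72615906e+01 8.07107754e+01 1.13142127e-02
 7.20928936e+01 3.02233856e+01] [ 0.90592182 -0.42344362 -0.00107873] -25.052204983374143
```

Run:
```python
from h import *
for i in range(5):
    o=ctrl.get_obs();print(o["time_s"],o["position"].round(1),o["joint_vel"].round(2))
    ctrl.capture("wrist")
```

```text
1.85 [593.8 165.3 231.9] [ 2.58 -1.08  2.02  0.37  0.31 -0.01]
1.9 [592.8 166.4 232. ] [ 1.86 -0.86  1.07 -0.15 -0.03  0.12]
1.95 [592.3 167.1 232.1] [ 1.09 -0.6   0.38 -0.14 -0.14  0.09]
2.0 [592.2 167.5 232.3] [ 0.55 -0.38 -0.07 -0.1  -0.16  0.1 ]
2.05 [592.2 167.7 232.4] [ 0.31 -0.25 -0.2  -0.2  -0.1   0.1 ]
```

Run:
```python
from h import *
import pickle
m=ctrl.camera_model("wrist"); im=ctrl.capture("wrist"); pickle.dump(m,open("d_m.pkl","wb"))
crop(im,170,120,370,250,4,"e.png")
```

```text
(no output)
```

View pics/e.png

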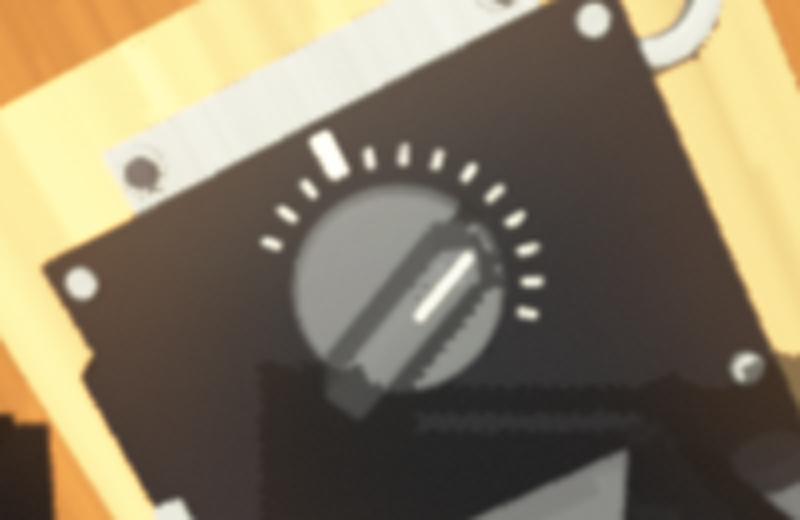

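Run:
```python
from h import *
import pickle; m=pickle.load(open("d_m.pkl","rb"))
f=lambda x,y,z: ray("wrist",(170+x/4-.375,120+y/4-.375),z,m)
M=f(329,156,119.5);D=f(398,289,127);a=f(419,319,159);b=f(469,254,159)
for n,p in zip("MDabe",(M,D,a,b)): print(n,p.round(1))
h=lambda v:np.degrees(np.arctan2(v[1],v[0]))
print("mark head",h(M-D),np.linalg.norm(M-D),"bar head",h(b-a))
s1=f(80,284,120);s2=f(594,20,120);print(s1,s2,h(s2-s1))
o=ctrl.get_obs();R=o["tcp_rot"];print(o["position"],h(R[:,1]))
hb=h(b-a); 
n=np.array([-np.sin(np.radians(hb)),np.cos(np.radians(hb))]); print("line offset of D", (D-a)[:2]@n)
```

```text
M [601.2 193.3 119.5]
D [603.5 154.4 127. ]
a [607.1 154.1 159. ]
b [624.2 163.8 159. ]
mark head 93.36080759180112 39.69886630171839 bar head 29.608058477870717
[524.97717326 189.97033687 120.        ] [677.45266524 196.71048954 120.        ] 2.531102205518842
[592.51325007 167.73858395 232.5826842 ] -24.81021108542677
line offset of D 2.0381664365752536
```

```bash
python3 -m creep '[{"slide":[1,0.5,0.3],"spin":10},{"slide":[2,1.0,0.6],"spin":20},{"slide":[3.5,1.6,0.8],"spin":30},{"slide":[5,1.6,0.8],"spin":36},{"slide":[6,1.6,0.8],"spin":36},{"slide":[6,1.6,0.8],"spin":36},{"slide":[6,1.6,0.8],"spin":36}]' 80
python3 - <<'E'
from h import *
m=ctrl.camera_model("wrist"); im=ctrl.capture("wrist"); o=ctrl.get_obs(); print(o["position"],np.degrees(np.arctan2(o["tcp_rot"][1,1],o["tcp_rot"][0,1])),o["gripper_width"])
cv2.imwrite("pics/f.png",cv2.resize(im,None,fx=1.5,fy=1.5))
E
```

```text
time_s: 3.02
position: [604.0, 154.1, 173.2]
tcp_rot: [[0.001, 0.489, -0.872], [-0.0, -0.872, -0.489], [-1.0, 0.0, -0.001]]
force: [-0.7, 0.4, 0.7]
gripper_width: 59.7
[604.1218163  154.02208165 173.35949615] -60.75199710760667 59.39888727434632
```

View pics/f.png

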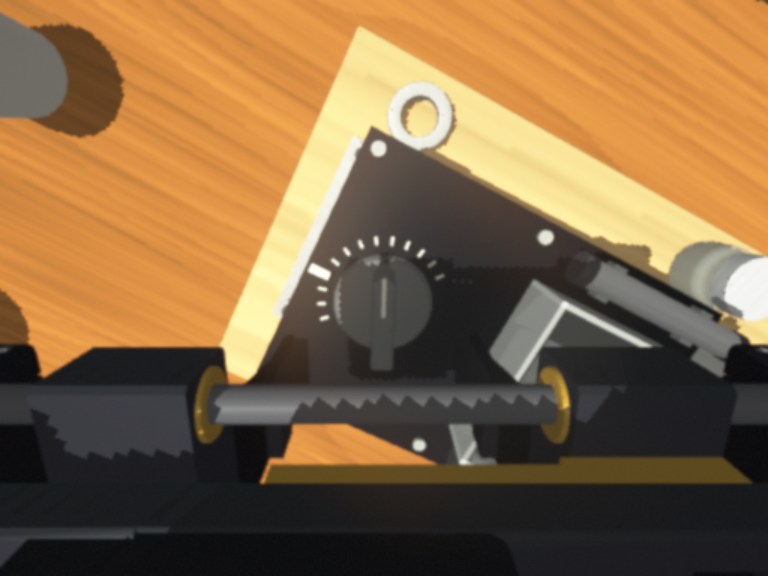

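```bash
python3 -m creep '[{"slide":[2,0,0],"spin":0},{"slide":[4,0,0],"spin":0},{"slide":[4,0,0],"spin":0},{"slide":[4,0,0],"spin":0}]'; python3 -m creep '[{"slide":[0,0,0],"spin":0},{"slide":[0,0,0],"spin":0},{"slide":[0,0,0],"spin":0},{"slide":[0,0,0],"spin":0},{"slide":[0,0,0],"spin":0},{"slide":[0,0,0],"spin":0}]' 255 15
```

```text
time_s: 3.58
position: [605.0, 154.1, 134.4]
tcp_rot: [[0.003, 0.489, -0.872], [0.0, -0.872, -0.489], [-1.0, 0.001, -0.003]]
force: [0.5, -0.9, -0.0]
gripper_width: 59.8
time_s: 4.32
position: [605.0, 154.1, 134.3]
tcp_rot: [[0.003, 0.489, -0.872], [0.0, -0.872, -0.489], [-1.0, 0.001, -0.003]]
force: [0.1, -0.8, -0.4]
gripper_width: 7.7
```

```bash
python3 -m creep '[{"slide":[0,0,0],"spin":0},{"slide":[0,0,0],"spin":0}]'
python3 - <<'E'
from h import *
im=ctrl.capture("wrist")
cv2.imwrite("pics/g.png",cv2.resize(im,None,fx=1.5,fy=1.5))
im=ctrl.capture("scene"); crop(im,200,110,360,230,5,"g2.png")
E
```

```text
time_s: 4.58
position: [604.9, 154.1, 134.3]
tcp_rot: [[0.003, 0.489, -0.872], [0.0, -0.872, -0.489], [-1.0, 0.001, -0.002]]
force: [-0.3, 0.1, 0.8]
gripper_width: 0.5
```

View pics/g.png

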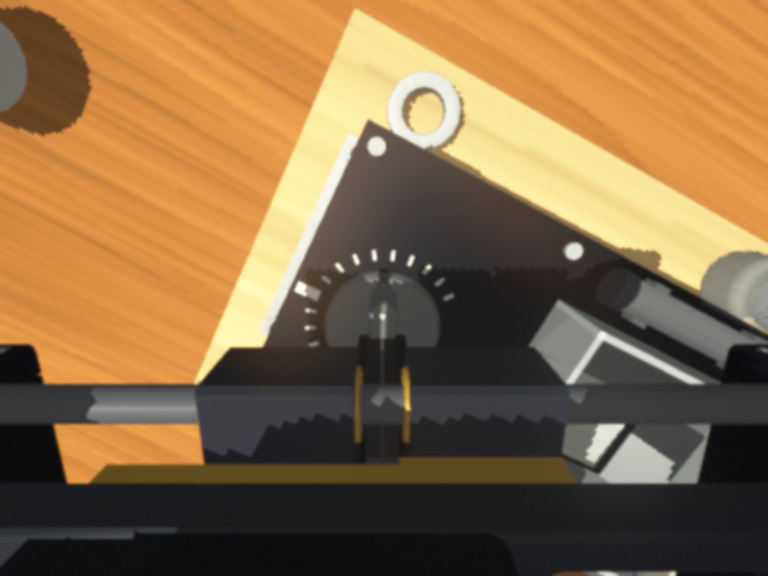

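View pics/g2.png

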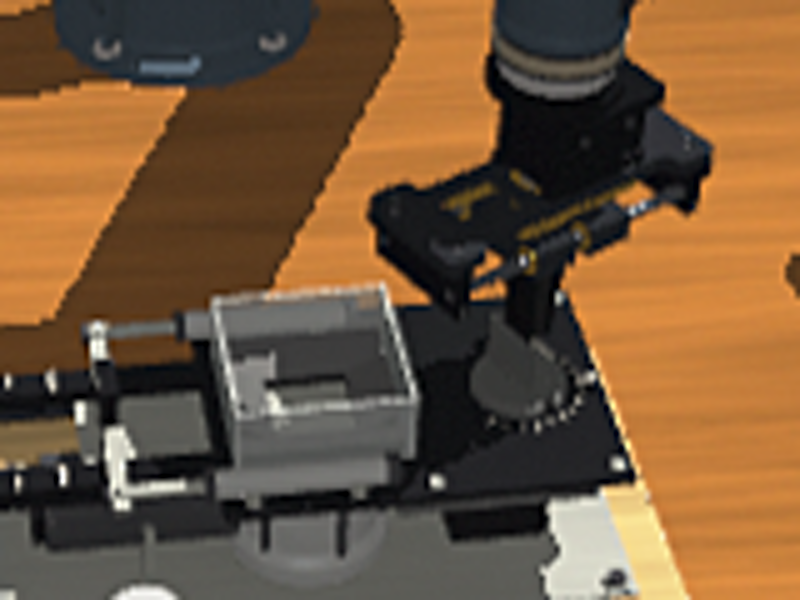

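Run:
```python
from h import *
o=ctrl.get_obs(); p=o["position"]; R=o["tcp_rot"]; print(o["gripper_width"],ctrl.grasp_offset)
m=ctrl.camera_model("wrist"); iw=ctrl.capture("wrist"); cv2.imwrite("pics/h_raw.png",iw)
for n,P in (("tcp",p),("grasp",p-19*R[:,0]),("dialtop",(603.8,153.8,159)),("point",(603.8+26*.87,153.8+26*.49,159)),("blunt",(603.8-26*.87,153.8-26*.49,159))):
    print(n,(proj("wrist",P,m)*1.5).round(),((proj("scene",P)-[200,110])*5).round(),proj("top",P))
crop(iw,180,190,330,290,5,"h.png")
it=ctrl.capture("top"); crop(it,185,135,285,205,7,"h2.png")
```

```text
0.24073819817198006 18.700000000000003
tcp [380. 332.] [519. 363.] [214.93559963 173.94571638]
grasp [380. 348.] [521. 338.] [214.14498172 173.45687277]
dialtop [379. 355.] [521. 330.] [213.98318587 173.64231526]
point [379. 296.] [550. 353.] [209.99748041 166.49055714]
blunt [380. 411.] [493. 306.] [217.97643345 180.80760661]
```

View pics/h.png

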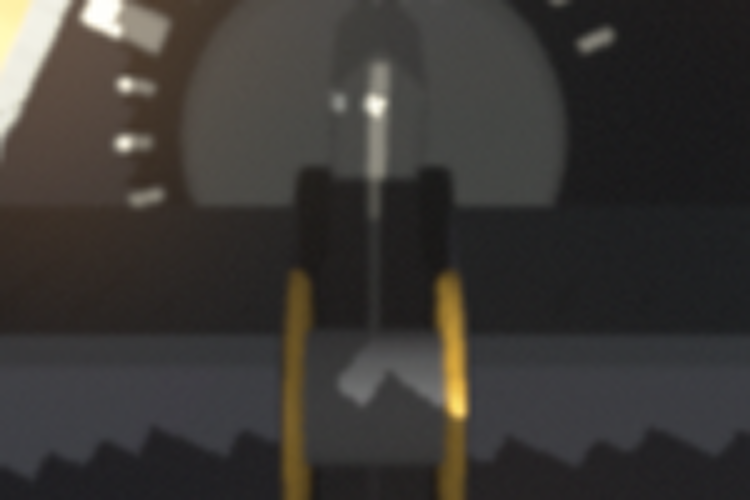

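Run:
```python
from h import *
im=ctrl.capture("scene"); crop(im,270,135,340,195,11,"i.png")
print(ctrl.get_obs()["gripper_width"])
```

```text
0.6842185040189073
```

View pics/i.png

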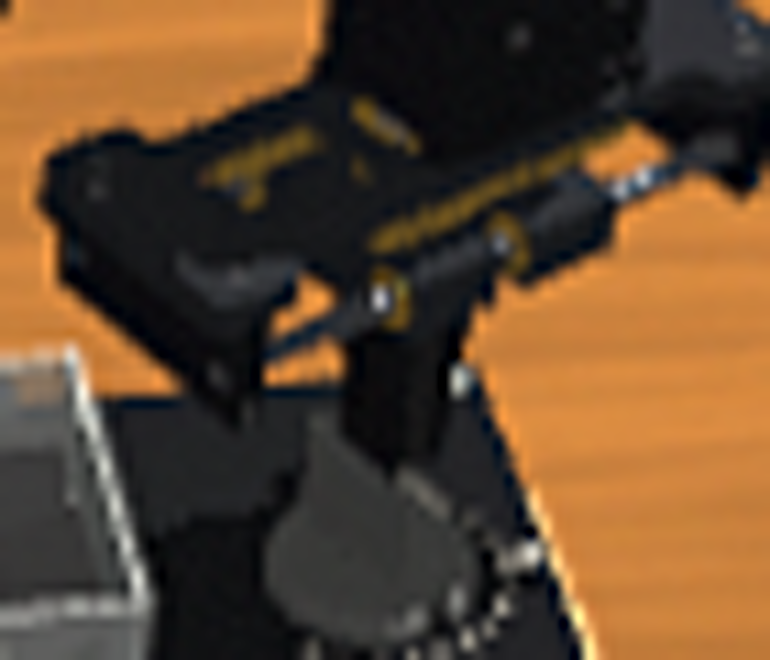

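View pics/h2.png

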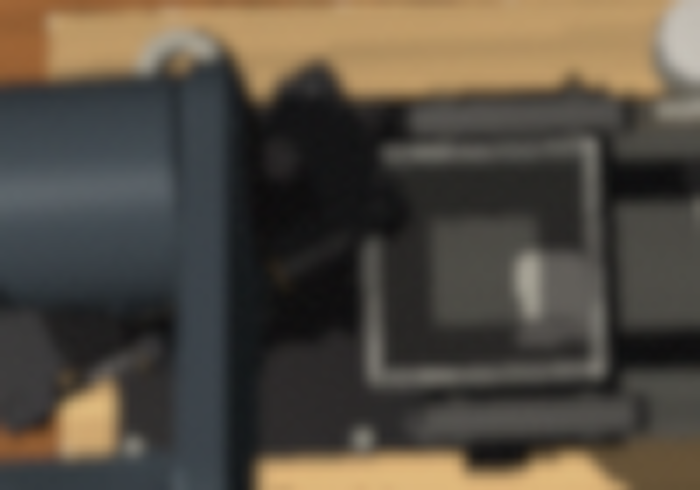

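Run:
```python
from h import *
o=ctrl.get_obs(); p=o["position"]; R=o["tcp_rot"]; m=ctrl.camera_model("wrist")
for up in (0,10,25):
  for sy in(-10,10):
    for sz in(-9.5,9.5):
      P=p+R@np.array([-up,sy,sz]); print(up,sy,sz,"wrist zoom",((proj("wrist",P,m)-[180,190])*5).round(),"scene zoom",((proj("scene",P)-[270,135])*11).round())
```

```text
0 -10 -9.5 wrist zoom [296.  91.] scene zoom [423. 529.]
0 -10 9.5 wrist zoom [298. 217.] scene zoom [377. 491.]
0 10 -9.5 wrist zoom [439.  91.] scene zoom [365. 556.]
0 10 9.5 wrist zoom [437. 217.] scene zoom [320. 518.]
10 -10 -9.5 wrist zoom [292. 115.] scene zoom [426. 500.]
10 -10 9.5 wrist zoom [294. 247.] scene zoom [380. 462.]
10 10 -9.5 wrist zoom [442. 115.] scene zoom [368. 528.]
10 10 9.5 wrist zoom [440. 247.] scene zoom [323. 489.]
25 -10 -9.5 wrist zoom [286. 156.] scene zoom [431. 457.]
25 -10 9.5 wrist zoom [288. 297.] scene zoom [385. 419.]
25 10 -9.5 wrist zoom [448. 156.] scene zoom [373. 485.]
25 10 9.5 wrist zoom [446. 297.] scene zoom [327. 446.]
```

Run:
```python
from h import *
o=ctrl.get_obs(); p=o["position"]; R=o["tcp_rot"]; m=ctrl.camera_model("wrist")
# rigid to hand: use the present pose
for up in (0,10,20,25,30):
  print(up,[(proj("wrist",p+R@np.array([-up,sy,-9.5]),m)*1.5).round() for sy in(-58.5,-43.5,43.5)], "half 30:",[(proj("wrist",p+R@np.array([-up,sy,-9.5]),m)*1.5).round() for sy in(-45,-30,30,45)])
```

```text
0 [array([255., 312.]), array([287., 312.]), array([474., 313.])] half 30: [array([284., 312.]), array([316., 312.]), array([445., 313.]), array([477., 313.])]
10 [array([248., 319.]), array([282., 319.]), array([478., 320.])] half 30: [array([279., 319.]), array([312., 319.]), array([448., 320.]), array([482., 320.])]
20 [array([241., 327.]), array([277., 327.]), array([483., 328.])] half 30: [array([273., 327.]), array([309., 327.]), array([451., 328.]), array([487., 328.])]
25 [array([237., 332.]), array([274., 332.]), array([486., 332.])] half 30: [array([270., 332.]), array([307., 332.]), array([453., 332.]), array([490., 332.])]
30 [array([233., 336.]), array([271., 336.]), array([489., 336.])] half 30: [array([267., 336.]), array([305., 336.]), array([455., 336.]), array([493., 336.])]
```

Run:
```python
from h import *
im=cv2.imread("pics/f.png"); crop(im,160,300,620,480,1.7,"j.png")
```

```text
(no output)
```

View pics/j.png

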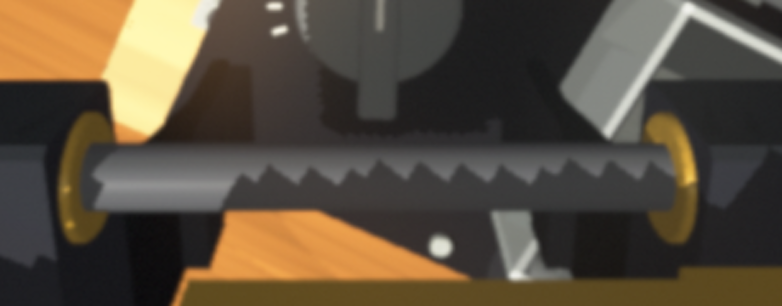

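```bash
python3 -m creep '[{"slide":[0,0,0],"spin":0},{"slide":[0,0,0],"spin":0},{"slide":[0,0,0],"spin":0},{"slide":[0,0,0],"spin":0},{"slide":[0,0,0],"spin":0},{"slide":[0,0,0],"spin":0}]' 120; python3 -m creep '[{"slide":[0.5,0,0],"spin":0},{"slide":[0.5,0,0],"spin":0}]'
python3 - <<'E'
from h import *
im=ctrl.capture("wrist"); crop(im,130,150,390,300,3,"k.png")
im=ctrl.capture("scene"); crop(im,270,135,340,195,11,"k2.png")
E
```

```text
time_s: 5.58
position: [605.0, 154.1, 134.3]
tcp_rot: [[0.003, 0.489, -0.872], [0.0, -0.872, -0.489], [-1.0, 0.001, -0.003]]
force: [0.5, 0.2, -0.8]
gripper_width: 44.7
time_s: 5.82
position: [604.4, 154.0, 128.6]
tcp_rot: [[0.002, 0.489, -0.872], [-0.0, -0.872, -0.489], [-1.0, 0.001, -0.001]]
force: [-0.4, -0.5, 0.0]
gripper_width: 45.6
```

View pics/k.png

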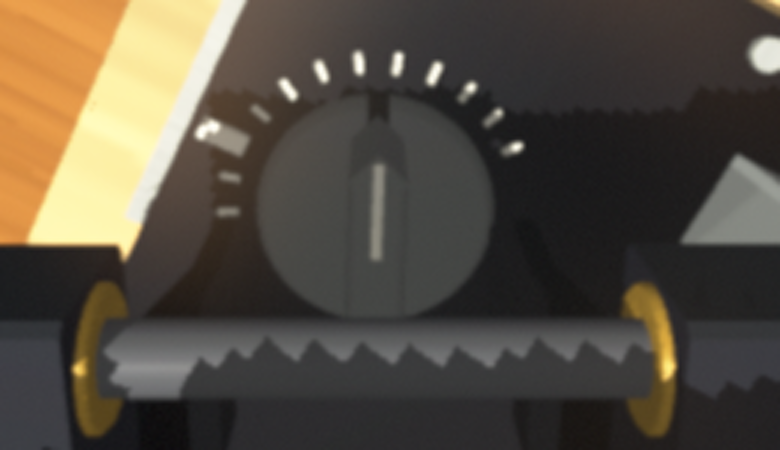

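View pics/k2.png

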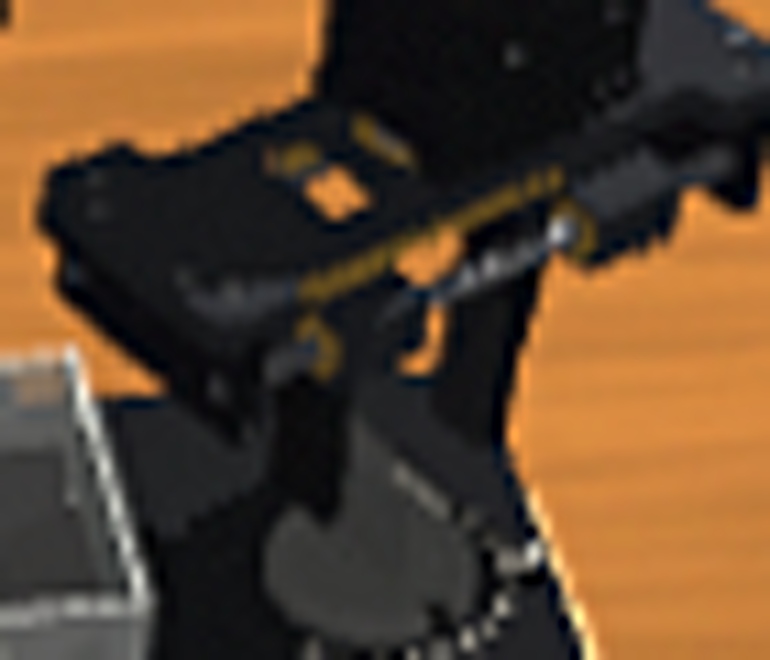

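```bash
python3 -m creep '[{"slide":[0.5,0,0],"spin":0},{"slide":[1,0,0],"spin":0},{"slide":[1,0,0],"spin":0}]'; python3 -m creep '[{"slide":[0.4,0,0],"spin":0},{"slide":[0.4,0,0],"spin":0}]'
python3 - <<'E'
from h import *
im=ctrl.capture("wrist"); crop(im,130,150,390,300,3,"l.png")
im=ctrl.capture("scene"); crop(im,270,135,340,195,11,"l2.png")
E
```

```text
time_s: 6.3
position: [604.3, 154.0, 118.3]
tcp_rot: [[0.001, 0.489, -0.872], [-0.0, -0.872, -0.489], [-1.0, 0.001, -0.001]]
force: [0.1, -0.7, -0.3]
gripper_width: 46.2
time_s: 6.55
position: [603.9, 154.0, 113.8]
tcp_rot: [[-0.0, 0.489, -0.872], [-0.0, -0.872, -0.489], [-1.0, 0.0, 0.0]]
force: [-0.2, 0.2, -1.0]
gripper_width: 45.8
```

View pics/l.png

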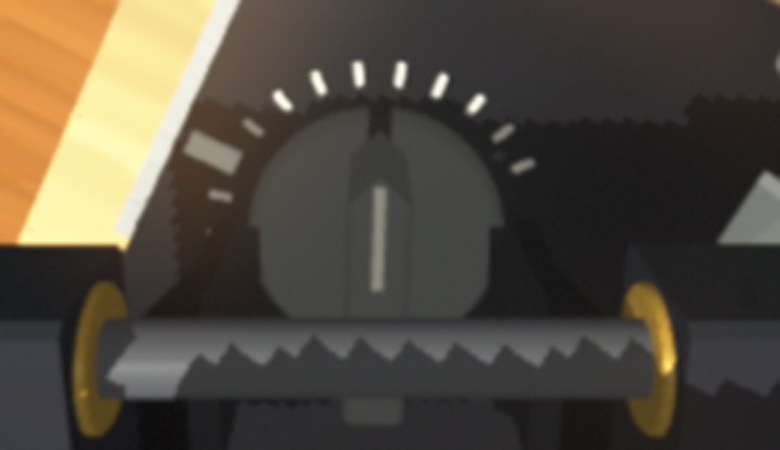

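View pics/l2.png

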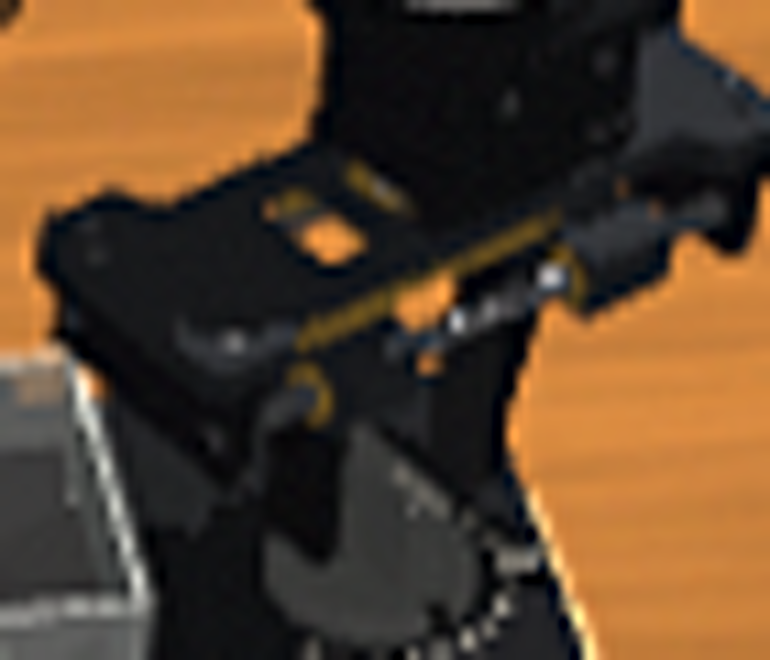

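```bash
python3 -m creep '[{"slide":[0.4,0,0],"spin":0},{"slide":[0.4,0,0],"spin":0}]';  python3 -m creep '[{"slide":[0,0,0],"spin":0},{"slide":[0,0,0],"spin":0},{"slide":[0,0,0],"spin":0},{"slide":[0,0,0],"spin":0},{"slide":[0,0,0],"spin":0},{"slide":[0,0,0],"spin":0}]' 255 15
```

```text
time_s: 6.9
position: [604.0, 154.0, 109.9]
tcp_rot: [[0.0, 0.489, -0.872], [-0.0, -0.872, -0.489], [-1.0, 0.0, 0.0]]
force: [-0.2, 0.2, 0.8]
gripper_width: 45.8
time_s: 7.65
position: [604.2, 153.7, 110.0]
tcp_rot: [[0.0, 0.489, -0.872], [-0.0, -0.872, -0.489], [-1.0, 0.001, -0.0]]
force: [0.8, -1.1, -0.1]
gripper_width: 11.9
```

```bash
python3 -m creep '[{"slide":[0,0,0],"spin":-9},{"slide":[0,0,0],"spin":-18},{"slide":[0,0,0],"spin":-27},{"slide":[0,0,0],"spin":-36},{"slide":[0,0,0],"spin":-45},{"slide":[0,0,0],"spin":-54},{"slide":[0,0,0],"spin":-63},{"slide":[0,0,0],"spin":-63},{"slide":[0,0,0],"spin":-63}]'
python3 - <<'E'
from h import *
o=ctrl.get_obs();print(np.degrees(np.arctan2(o["tcp_rot"][1,1],o["tcp_rot"][0,1])))
im=ctrl.capture("wrist"); crop(im,130,130,390,300,3,"m.png")
E
```

```text
time_s: 8.78
position: [603.5, 154.1, 109.9]
tcp_rot: [[-0.001, 0.999, 0.037], [-0.0, 0.037, -0.999], [-1.0, -0.001, 0.0]]
force: [-1.5, 1.5, 2.2]
gripper_width: 11.9
2.136558112077498
```

View pics/m.png

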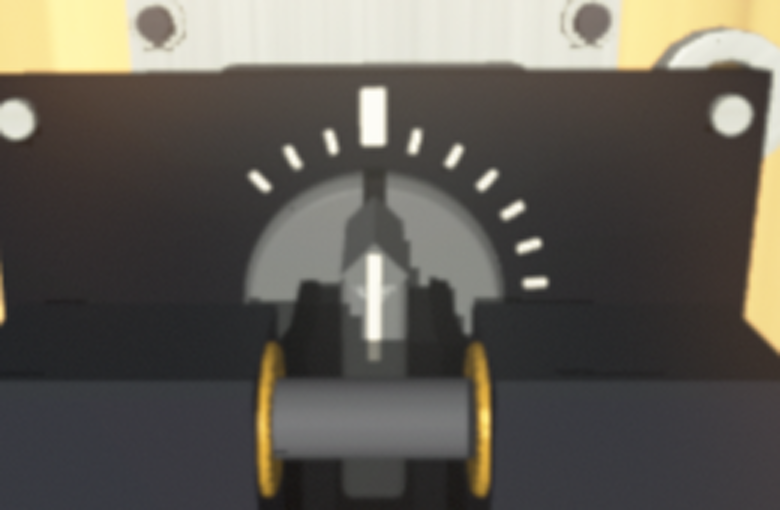

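```bash
python3 -m creep '[{"slide":[0,0,0],"spin":0},{"slide":[0,0,0],"spin":0},{"slide":[0,0,0],"spin":0},{"slide":[0,0,0],"spin":0},{"slide":[-1.5,0,0],"spin":0},{"slide":[-4,0,0],"spin":0},{"slide":[-8,0,0],"spin":0},{"slide":[-10,0,0],"spin":0},{"slide":[-10,0,0],"spin":0},{"slide":[-10,0,0],"spin":0}]' 100
python3 - <<'E'
from h import *
m=ctrl.camera_model("wrist");im=ctrl.capture("wrist"); crop(im,130,100,390,300,3,"n.png")
E
```

```text
time_s: 10.07
position: [602.9, 154.0, 209.5]
tcp_rot: [[-0.002, 0.999, 0.038], [-0.0, 0.038, -0.999], [-1.0, -0.002, 0.0]]
force: [-0.2, -0.5, -0.0]
gripper_width: 52.9
```

View pics/n.png

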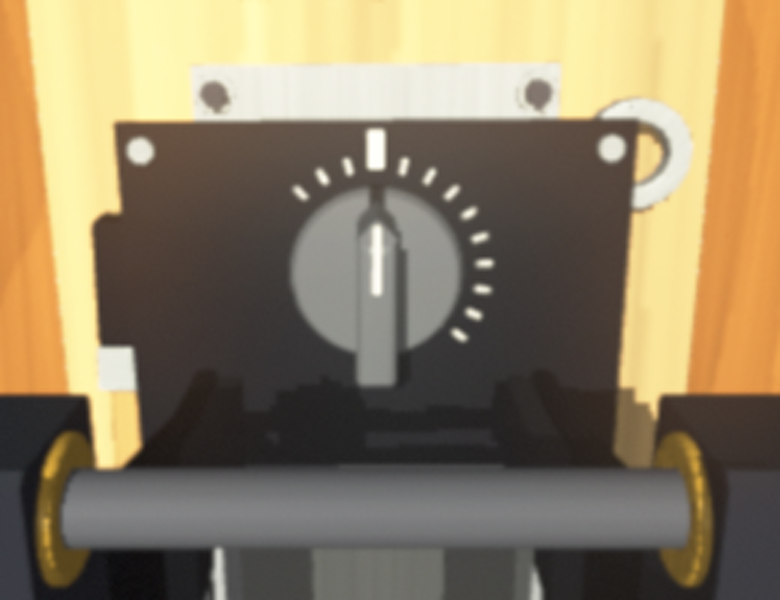

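```bash
python3 -m creep '[{"slide":[-1,0.1,2.5],"spin":9},{"slide":[-1,0.1,5],"spin":18},{"slide":[-1,0.1,8],"spin":27},{"slide":[-1,0.1,11],"spin":36},{"slide":[-1,0.1,14],"spin":45},{"slide":[-1,0.1,17],"spin":54},{"slide":[-1,0.1,20],"spin":63},{"slide":[-1,0.1,22.5],"spin":72},{"slide":[-1,0.1,24.4],"spin":81},{"slide":[-1,0.1,24.4],"spin":90}]'; python3 -m creep '[{"slide":[0,0,0],"spin":0},{"slide":[0,0,0],"spin":0}]'
python3 - <<'E'
from h import *
import pickle
m=ctrl.camera_model("wrist");im=ctrl.capture("wrist");pickle.dump(m,open("o_m.pkl","wb")); cv2.imwrite("pics/o_raw.png",im); cv2.imwrite("pics/o.png",cv2.resize(im,None,fx=1.5,fy=1.5))
a=np.radians(2.2)
g=lambda x,y,z:(608.7+x*np.cos(a)-y*np.sin(a),29.1+x*np.sin(a)+y*np.cos(a),z)
for P in((0,-119,155),(-80,-119,128),(80,-119,128),(0,-52,162)): print(P,g(*P),(proj("wrist",g(*P),m)*1.5).round())
E
```

```text
time_s: 11.38
position: [612.2, -91.4, 217.3]
tcp_rot: [[-0.006, 0.03, -1.0], [0.0, -1.0, -0.03], [-1.0, -0.0, 0.006]]
force: [0.1, 0.8, 0.4]
gripper_width: 53.3
time_s: 11.62
position: [611.5, -91.1, 216.2]
tcp_rot: [[-0.008, 0.032, -0.999], [0.001, -0.999, -0.032], [-1.0, -0.001, 0.008]]
force: [-1.1, -0.2, -0.1]
gripper_width: 53.2
(0, -119, 155) (np.float64(613.2681492814149), np.float64(-89.81228705286392), 155) [378. 292.]
(-80, -119, 128) (np.float64(533.3271159685653), np.float64(-92.88331177986551), 128) [379. 389.]
(80, -119, 128) (np.float64(693.2091825942646), np.float64(-86.74126232586232), 128) [378. 155.]
(0, -52, 162) (np.float64(610.6961660725511), np.float64(-22.861671653352296), 162) [265. 296.]
```

View pics/o.png

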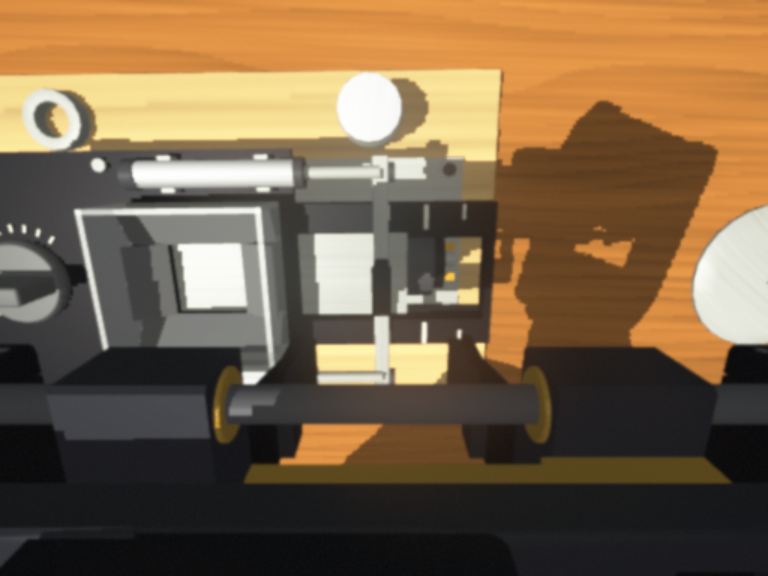

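```bash
python3 -m creep '[{"slide":[3,0,-0.2],"spin":0},{"slide":[6,0,-0.2],"spin":0},{"slide":[8.5,0,-0.2],"spin":0},{"slide":[8.5,0,-0.2],"spin":0},{"slide":[8.5,0,-0.2],"spin":0}]'
python3 - <<'E'
from h import *
m=ctrl.camera_model("wrist");im=ctrl.capture("wrist"); cv2.imwrite("pics/p.png",cv2.resize(im,None,fx=1.5,fy=1.5))
im=ctrl.capture("scene"); crop(im,170,110,310,220,5.5,"p2.png")
E
```

```text
time_s: 12.3
position: [613.9, -90.9, 132.4]
tcp_rot: [[-0.006, 0.033, -0.999], [0.0, -0.999, -0.033], [-1.0, -0.001, 0.006]]
force: [-0.1, 0.2, 0.5]
gripper_width: 53.1
```

View pics/p.png

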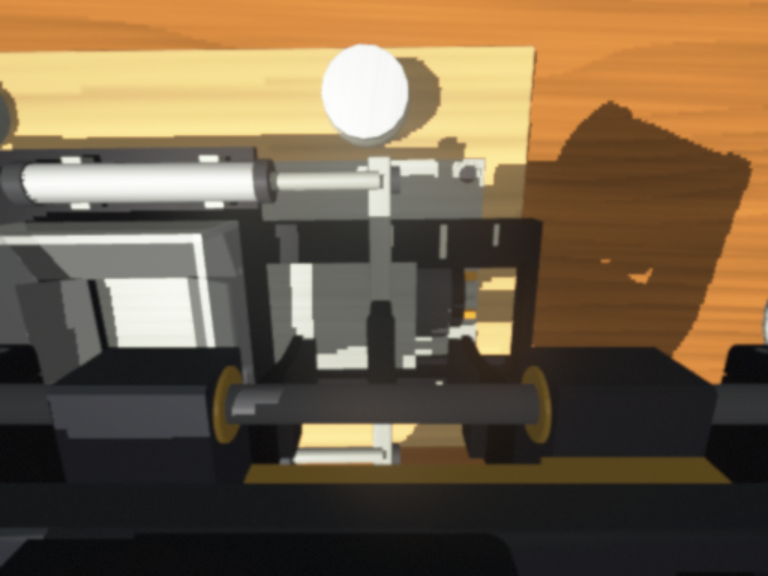

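View pics/p2.png

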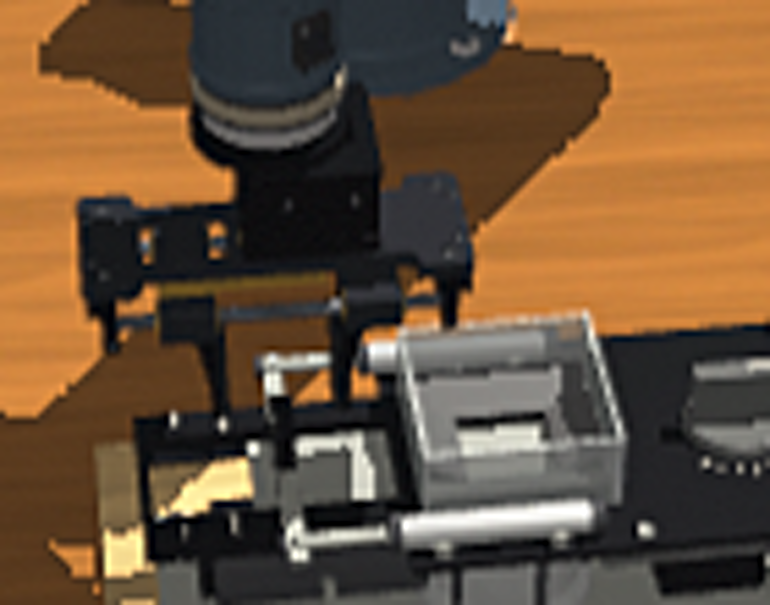

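Run:
```python
from h import *
m=ctrl.camera_model("scene");E=np.array(m["extrinsics"])
def atx(u,v,x):
    d=E[:3,:3]@np.array([(u-m["cx"])/m["fx"],(v-m["cy"])/m["fy"],1.]);p=E[:3,3];return (p+d*(x-p[0])/d[0]).round(1)
for n,(x,y) in dict(prongR=(450,325),prongL=(110,350),fingL=(222,415),fingR=(342,402)).items():
    for X in (560,575,600,625): print(n,X,atx(170+x/5.5,110+y/5.5,X))
```

```text
prongR 560 [560.    4.9 159.5]
prongR 575 [575.    3.2 171.9]
prongR 600 [6.000e+02 3.000e-01 1.924e+02]
prongR 625 [625.   -2.5 213. ]
prongL 560 [ 560.  -176.5  155.3]
prongL 575 [ 575.  -175.7  167.7]
prongL 600 [ 600.  -174.4  188.4]
prongL 625 [ 625.  -173.1  209.1]
fingL 560 [ 560.  -119.5  105. ]
fingL 575 [ 575.  -119.5  118.1]
fingL 600 [ 600.  -119.5  139.9]
fingL 625 [ 625.  -119.4  161.7]
fingR 560 [560.  -53.9 109.4]
fingR 575 [575.  -54.8 122.4]
fingR 600 [600.  -56.2 144.1]
fingR 625 [625.  -57.7 165.8]
```

```bash
python3 -m creep '[{"slide":[1.2,0,0],"spin":0},{"slide":[2.4,0,0],"spin":0},{"slide":[2.4,0,0],"spin":0},{"slide":[2.4,0,0],"spin":0}]'
python3 - <<'E'
from h import *
im=ctrl.capture("wrist"); cv2.imwrite("pics/q.png",cv2.resize(im,None,fx=1.5,fy=1.5))
im=ctrl.capture("scene"); crop(im,170,110,310,220,5.5,"q2.png")
E
```

```text
time_s: 12.9
position: [614.1, -91.1, 108.7]
tcp_rot: [[-0.005, 0.033, -0.999], [0.0, -0.999, -0.033], [-1.0, -0.0, 0.005]]
force: [-0.9, 0.0, 0.2]
gripper_width: 53.1
```

View pics/q.png

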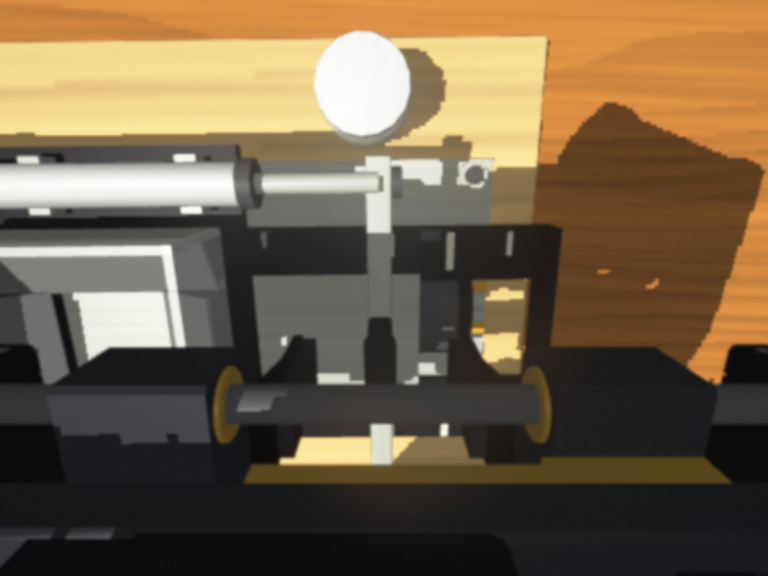

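View pics/q2.png

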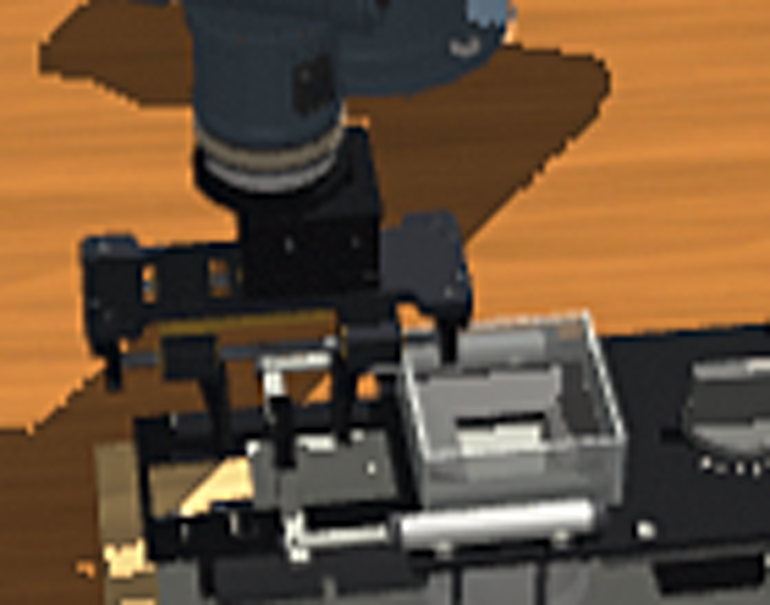

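```bash
python3 -m creep '[{"slide":[0,0,0],"spin":0},{"slide":[0,0,0],"spin":0},{"slide":[0,0,0],"spin":0},{"slide":[0,0,0],"spin":0},{"slide":[0,0,0],"spin":0},{"slide":[0,0,0],"spin":0},{"slide":[0,0,0],"spin":0}]' 255 30
```

```text
time_s: 13.88
position: [614.3, -90.5, 109.1]
tcp_rot: [[-0.004, 0.033, -0.999], [0.001, -0.999, -0.033], [-1.0, -0.001, 0.004]]
force: [0.9, 3.5, 0.9]
gripper_width: 9.5
```

```bash
python3 -m creep '[{"slide":[0,0.4,0],"spin":0},{"slide":[0,0.9,0],"spin":0},{"slide":[0,1.4,0],"spin":0},{"slide":[0,1.9,0],"spin":0},{"slide":[0,2.2,0],"spin":0},{"slide":[0,2.4,0],"spin":0},{"slide":[0,2.4,0],"spin":0},{"slide":[0,2.4,0],"spin":0}]'
python3 - <<'E'
from h import *
im=ctrl.capture("wrist"); crop(im,150,130,390,310,3.2,"r.png")
im=ctrl.capture("scene"); crop(im,170,130,290,220,6.5,"r2.png")
o=ctrl.get_obs();print(o["position"],o["force"],o["gripper_width"])
E
```

```text
time_s: 14.88
position: [615.3, -113.5, 109.1]
tcp_rot: [[-0.004, 0.032, -0.999], [0.003, -0.999, -0.032], [-1.0, -0.003, 0.004]]
force: [0.5, 6.6, 1.0]
gripper_width: 9.6
[ 615.31146396 -113.42931705  109.13945463] [0.8828186  6.47308168 1.41304616] 9.676880435664152
```

View pics/r.png

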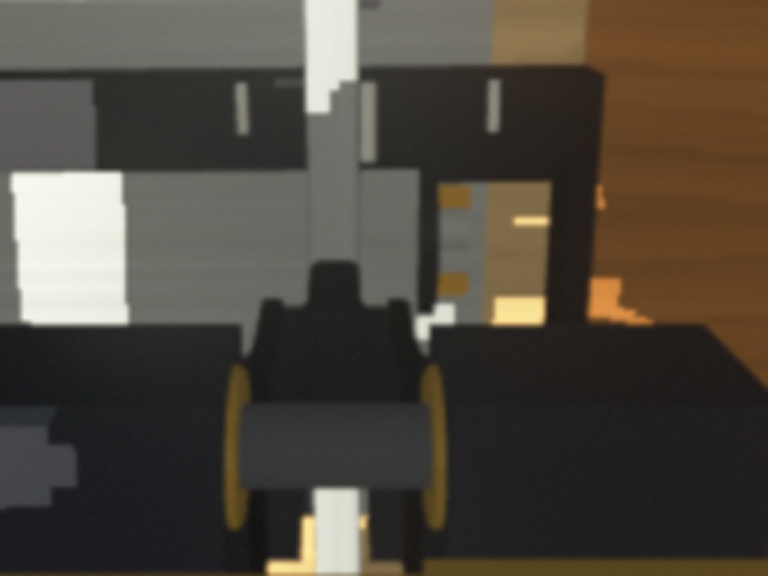

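View pics/r2.png

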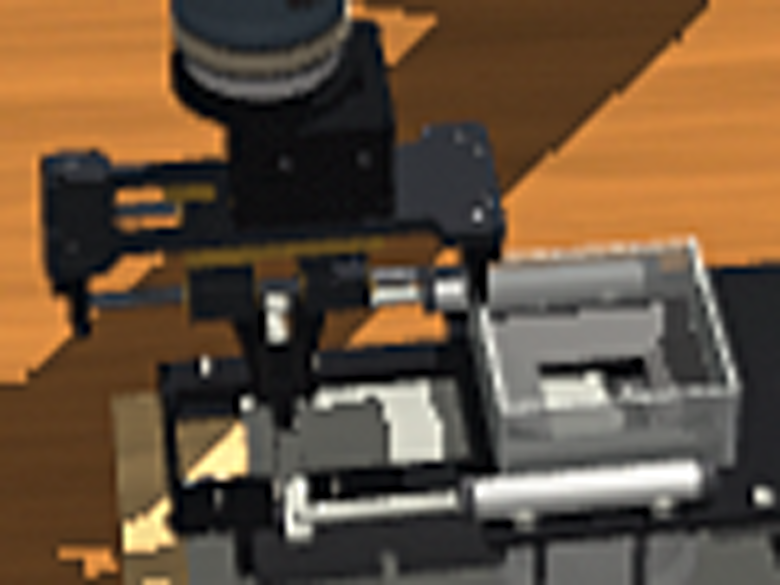

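```bash
python3 -m creep '[{"slide":[0,0.15,0],"spin":0},{"slide":[0,0.3,0],"spin":0},{"slide":[0,0.3,0],"spin":0},{"slide":[0,0.3,0],"spin":0}]'
python3 - <<'E'
from h import *
im=ctrl.capture("wrist"); crop(im,150,130,390,310,3.2,"s.png")
im=ctrl.capture("scene"); crop(im,170,130,350,220,4.4,"s2.png")
o=ctrl.get_obs();print(o["position"],o["force"],o["gripper_width"])
E
```

```text
time_s: 15.48
position: [615.4, -115.1, 109.1]
tcp_rot: [[-0.004, 0.032, -0.999], [0.006, -0.999, -0.032], [-1.0, -0.006, 0.004]]
force: [1.0, 7.1, 1.1]
gripper_width: 9.7
[ 615.41208118 -115.08404693  109.14640147] [0.80642418 6.68369414 1.28411541] 9.677916208614677
```

View pics/s.png

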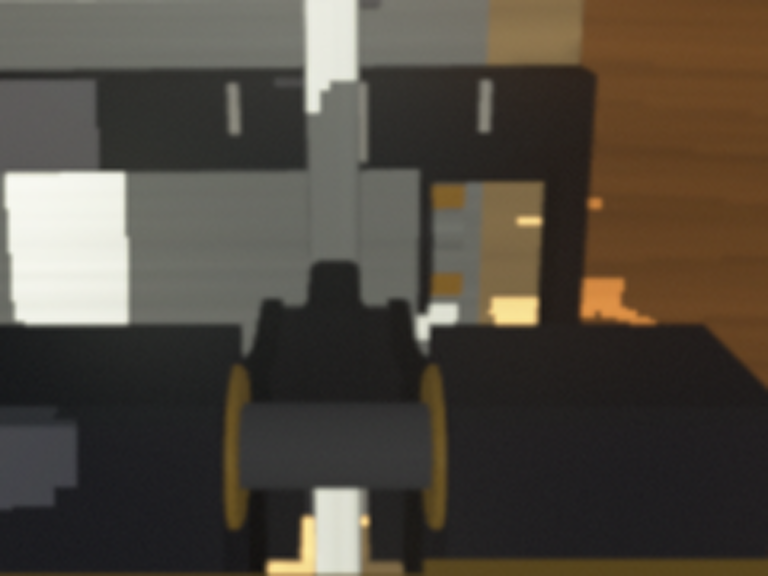

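View pics/s2.png

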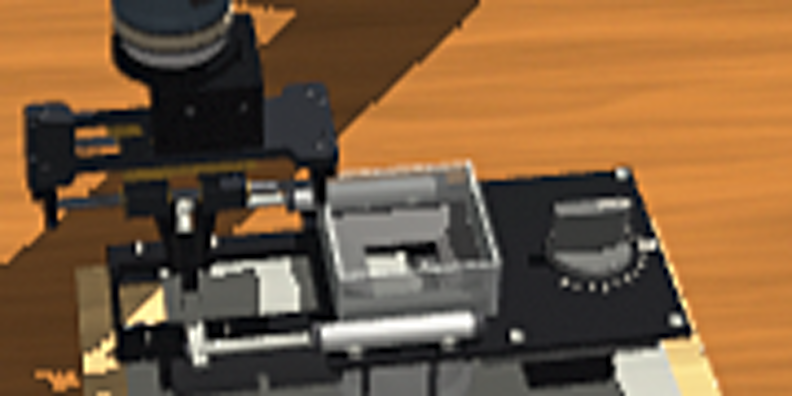

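Run:
```python
from h import *
im=ctrl.capture("scene"); crop(im,165,150,350,270,4.2,"t2.png")
im=ctrl.capture("top"); crop(im,80,110,330,280,3.1,"t.png")
o=ctrl.get_obs();print(o["time_s"],o["position"],o["force"],o["gripper_width"])
```

```text
15.675 [ 615.40462493 -115.08948935  109.14701195] [0.94475711 6.59427851 1.18718263] 9.714203034588536
```

View pics/t.png

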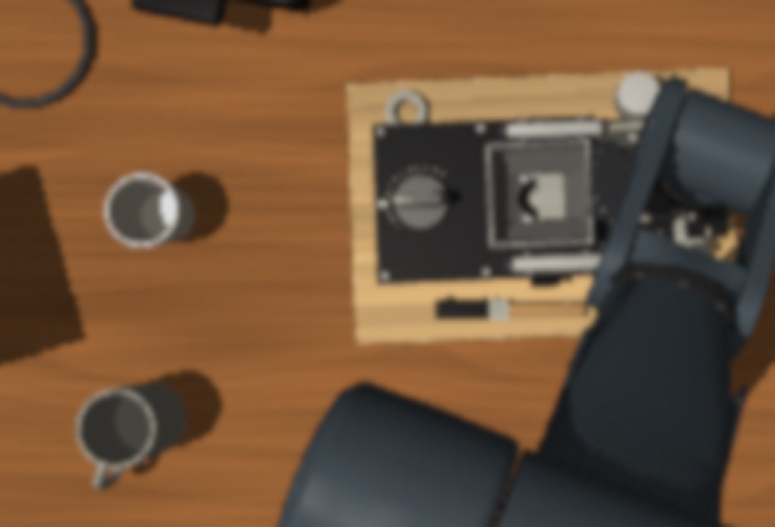

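View pics/t2.png

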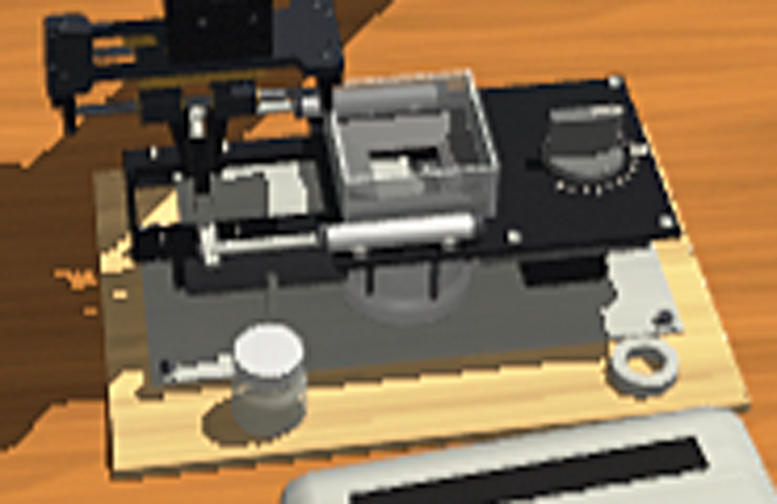

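The pictures show the dial pointing at the mark (top view (383,203), bar at (418,200)). The gate is held at the half tick, and the brush, ring, jar, cup and jug are where they were. The arm's pose is steady.

```bash
python3 -c "
from station import ctrl
print(ctrl.sign_off())"
```

```text
the job is handed in; nothing more can be done
None
```

I turned the dial about 63° anticlockwise with the gate still shut, so the burrs stand apart. Then I gripped the gate tab and pulled it out, and handed the job in at 15.7 s, still holding the gate half open.

**Last checks:**
- **Dial:** after I let go, the wrist picture showed the pointed end, notch and mark in line to within about 1°. A last look from above agreed.
- **Gate:** the outer edge of the cross bar is level with the long tick to within about 0.5 mm. The tool moved 24.6 mm against the 25 mm for half open, and the gate never went past that. I held it with a 30 N grip setting (9.7 mm opening); the spring pull read about 6.6 N and was steady, a little under the 7.5 N you gave.
- **Loose things:** the brush, burr ring, jar, cup and jug look unmoved. The screwdriver and pan lid were not in the last pictures, but the arm did not go near them.

**What disagreed:** the fingertips turned out to be about 25 mm higher than the reported tool position. My first close on the dial therefore shut on air just above the bar, without disturbing it. I lowered in small steps with the force reading near zero, then gripped properly, and allowed for the same offset at the tab.

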